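# Pump up the vacuum hold-down on the carving bench

## Task

Pump up the vacuum hold-down that holds the carving blank: press its round plunger knob down with the fingertips and let it spring back up, stroke after stroke, until the indicator pin beside it stands fully out, and leave the knob up. Only press the knob; do not touch the indicator pin, and do not push, lift or upset the blank, the mallet, the tin or the gouge.

Things in the scene. Friction and masses are not known exactly. Their poses are not given: they have to be found in the camera images.
- holder: Vacuum hold-down, fixed on the bench, turned up to 0.6 rad: grey base plate 120 (x) x 320 (y) x 16 mm, origin under its centre. In a row along its y: hand pump at -90 mm (aluminium barrel 48 mm across, top at 75 mm, black mushroom knob above), indicator at -20 mm (dark housing 28 mm across, top at 55 mm, pin in it), round rubber pad at +95 mm (100 mm across, top at 30 mm) carrying the blank.
- pump_top (a point): The centre of the top of the plunger knob. The knob is 44 mm across (flat top 38 mm across) and its top is 115 mm above the bench when up; it is pressed straight down.
- pump (a joint): How far the plunger is pressed (m): 0 = up, 0.013 = down on its stop. Spring: about 5 N to start, 10 N at the stop; it returns within 0.3 s. The return stroke does the pumping: press 10 mm or more, then let it right up (below 3 mm), and the pin rises one 8 mm step (1 to 14 mm on the first stroke). Shorter presses may raise nothing.
- pin (a joint): How far the indicator pin stands out (m): 0 = in, 0.040 = fully out (end stop 0.0415). It starts anywhere from 0 to 0.014 and stays where the last stroke left it, so 3 to 5 full strokes are needed. Strokes after it is fully out do nothing and do no harm.
- pin_top (a point): The tip of the indicator pin, a plain steel rod 9 mm across, 70 mm from the axis of the plunger. The tip is 57 mm above the bench when the pin is in and 97 mm when it is fully out.
- blank: Loose wooden carving blank 70 x 80 mm and 75 mm high with a step, 0.35 kg, origin at the centre of its underside, standing on the rubber pad (its top 105 mm above the bench). To be left alone.
- mallet: Loose wooden mallet lying on the bench, to be left alone: dark head 120 (x) x 70 (y) x 70 mm high, light handle out to y = +225 mm at a height of 35 mm. Origin under the centre of the head.
- tin: Loose closed aluminium tin 72 mm across and 85 mm high, standing, origin at the centre of its underside. To be left alone.
- gouge: Loose carving gouge lying along its y axis, to be left alone: wooden handle 22 mm thick from y = -113 to +13 mm, steel blade from there to +132 mm. Origin on the bench under the axis.

How it is judged:
By the outcome, as a careful person would: the job done as asked, in the order asked, and still so for the second after the job is handed in, with the robot touching nothing.
It also fails if it takes over 45 s, if anything falls off the work surface, if the arm or the gripper's body presses on something with over 40 N, if the wrist force passes 120 N, or if a joint passes its speed limit or range.

## Robot

A 7-joint arm with a two-finger parallel gripper is mounted at the origin on the work surface. World frame = base frame: x ahead of the robot, y to its left, z up, the work surface at z = 0. Lengths are in mm, angles in rad, forces in N, time in s.
With the tool pointing down it reaches from about 400 to 875 mm from the base axis. Payload 19.3 kg.
Tool frame: the origin (TCP) lies at the very end of the fingers, on their centre line; the grasp point (between the pads) lies 19 mm behind it (grip_point_offset is the z of the grasp point in the tool frame, in mm); z points along the fingers, x is the direction in which the jaws open and shut, and the axes are right-handed (so a half turn about z gives the same grasp; the last joint's range is limited). The gripper opens to 85 mm and grips with 20 to 120 N. Pads are 22 mm wide; open, the fingers measure 114 mm over their backs; the gripper's body (76 mm by 85 mm) begins 54 mm behind the grasp point. The pads swing forward as they close: fully open they stand 13 mm farther back than shut.
Start: joints at [-1.319, 0.521, -0.036, 1.599, 0.021, 1.021, -0.113], TCP at [197.69, 592.902, 231.291] pointing down, gripper open.
Joint ranges: [-2.91, 2.91], [-0.3, 2.13], [-1.5, 1.42], [0.17, 2.43], [-1.26, 4.41], [0.16, 1.93], [-2.52, 2.52]. Speed limits (rad/s): [1.89, 1.89, 2.39, 2.39, 3.01, 3.01, 3.01].

## Interface

Orientations are given as a 3x3 rotation matrix whose columns are the frame's x, y, z axes.
In Python, from workcell import movep, movel, goto_joints, open_gripper, clamp, wait, inverse_kinematics, read_state, camera, PlanningError, finish_job, grip_point_offset gives the robot as it stands. Calls block until the motion is done:
- movep(position, orientation): joint-space move of the TCP to a pose.
- movel(position, frame=None, max_speed=150, guard=None): straight line of the TCP; frame=None keeps the orientation; max_speed is the mean speed in mm/s. With guard (N) it stops when the force on the tool has changed by that much, and returns True; else False.
- goto_joints(angles): joint-space move.
- open_gripper() and clamp(): open the fingers fully, or close them until they stop; the grip force is fixed at half the most.
- wait(seconds).
- inverse_kinematics(position, orientation): joint angles nearest the present ones, or None.
- read_state(): the state.
- camera(name): name is "scene" or "top"; returns a dict with "image" (420x560x3 uint8, blue, green, red), "range_z" (420x560 float32, mm along the optical axis (not along the pixel's ray), 0 where there is no reading), "fx", "fy", "cx", "cy" (pixels), "cam_to_world" (4x4, takes a point from camera to world coordinates). Camera axes: x right, y up, looking along -z (the intrinsics and any distortion apply to the point x, -y, -z); pixel columns grow to the right and rows downward; lengths in mm; the calibration is good to about 2 mm. A picture is of the moment at which its call begins.
A pose or a line that the arm cannot do raises PlanningError and nothing moves.
- finish_job(): hands the job in, once; it reports no verdict.
The state is a dict: "time": time; "qpos": joint angles; "qvel": joint speeds; "joint_efforts": joint torques, N m; "eef_pos": TCP position; "tool_rot": TCP orientation; "ft_force": force on the tool from outside, world axes, zero at the start; "torque": the same for the moment, N m; "finger_gap": finger opening in mm.
Only numpy, scipy, OpenCV 4.12 (cv2) and the standard library are available. Lean on these libraries where they do the work, as an engineer would, in place of code of your own. Each camera call takes 0.05 s, during which the arm holds its last target.

## Working session

There is one attempt and no reset: what is moved stays moved. The work goes in short steps, each a Python script; the robot and the scene stay as the last script left them, time stands still between calls to the robot, and variables do not carry over. Pictures are saved under pics/ and viewed, and the job is handed in when it is done.

```bash
mkdir -p pics
python3 - <<'E'
from workcell import *
import cv2,numpy as np
for n in("scene","top"):
    c=camera(n); cv2.imwrite(f"pics/{n}0.png",c["image"]); np.savez(f"{n}0.npz",**c)
    print(n,c["fx"],c["fy"],c["cx"],c["cy"],[k for k in c if k not in("image","range_z")]); print(np.round(c["cam_to_world"],3))
print(read_state(),grip_point_offset)
E
```

```text
scene 469.2270875677892 469.2270875677892 290.09175678902847 207.9760249927074 ['fx', 'fy', 'cx', 'cy', 'cam_to_world']
[[ 8.73000e-01 -3.62000e-01  3.27000e-01  9.78568e+02]
 [ 4.88000e-01  6.53000e-01 -5.79000e-01 -5.78341e+02]
 [-4.00000e-03  6.65000e-01  7.47000e-01  9.28407e+02]
 [ 0.00000e+00  0.00000e+00  0.00000e+00  1.00000e+00]]
top 540.9512708248561 540.9512708248561 275.9839789709859 215.64279878854865 ['fx', 'fy', 'cx', 'cy', 'cam_to_world']
[[-1.000000e-03  9.830000e-01 -1.820000e-01  3.501190e+02]
 [-1.000000e+00 -3.000000e-03 -9.000000e-03  5.736700e+01]
 [-9.000000e-03  1.820000e-01  9.830000e-01  1.325562e+03]
 [ 0.000000e+00  0.000000e+00  0.000000e+00  1.000000e+00]]
{'time': 0.1, 'qpos': array([-1.31917751,  0.52196094, -0.03633848,  1.59990778,  0.02119948,
        1.02111856, -0.11277278]), 'qvel': array([-9.17642036e-05,  1.75249420e-04,  1.28513290e-03, -1.06804701e-03,
        1.24273760e-03,  1.17173992e-03,  1.12053387e-03]), 'joint_efforts': array([ 2.30166559e-03, -9.28485489e+01,  1.98372513e+00, -3.70537090e+01,
        1.82172860e-02,  5.29053112e-03, -9.55413088e-05]), 'eef_pos': array([197.61667946, 592.63242471, 230.79457379]), 'tool_rot': array([[ 3.16268902e-01,  9.48669550e-01, -2.57769657e-04],
       [ 9.48669050e-01, -3.16269000e-01, -9.76255658e-04],
       [-1.00766857e-03,  6.42212088e-05, -9.99999490e-01]]), 'ft_force': array([-0.73791457,  0.30020985, -0.04418605]), 'torque': array([ 0.0030541 ,  0.00040339, -0.00814196]), 'finger_gap': 85.61575843064735} -18.700000000000003
```

View pics/scene0.png

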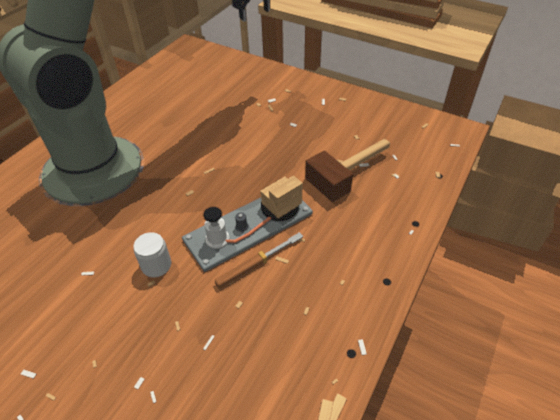

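View pics/top0.png

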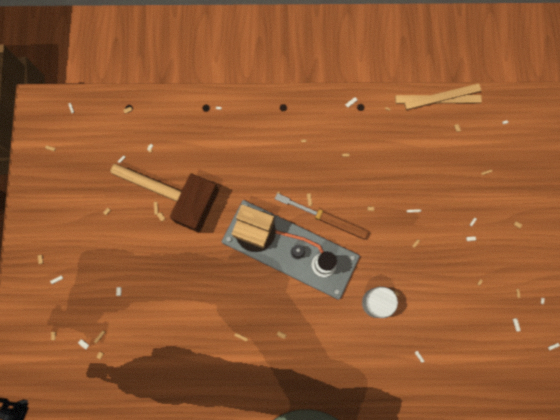

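The scene view shows the knob at about (213,214), the pin housing at (241,220), the blank at (282,197), the tin at (153,255) and the gouge in front. In the top view the knob is at (327,261), the indicator at (298,251) and the tin at (381,302). Next I'll work out positions from the depth data.

```bash
cat > h.py <<'E'
import numpy as np,cv2
def cloud(c):
    z=np.asarray(c["range_z"],float); v,u=np.mgrid[:z.shape[0],:z.shape[1]]
    p=np.stack([(u-c["cx"])/c["fx"]*z,-(v-c["cy"])/c["fy"]*z,-z],-1)
    M=c["cam_to_world"]; w=p@M[:3,:3].T+M[:3,3]; w[z<=0]=np.nan
    return w
E
python3 - <<'E'
from h import *
for n,k,i in(("scene",(213,214),(241,220)),("top",(327,261),(298,251))):
    c=np.load(n+"0.npz"); w=cloud(c)
    for nm,(u,v) in(("knob",k),("ind",i)):
        r=14; q=w[v-r:v+r+1,u-r:u+r+1].reshape(-1,3)
        lo=(106 if nm=="knob" else 50)
        m=(q[:,2]>lo)&(q[:,2]<125)
        s=q[m]; 
        if nm=="ind":
            # limit
            kk=K; s=s[np.hypot(*(s[:,:2]-kk).T)>45]
        mid=(s[:,:2].min(0)+s[:,:2].max(0))/2
        if nm=="knob":K=mid
        print(n,nm,len(s),s.mean(0).round(1),mid.round(1),s.min(0).round(1),s.max(0).round(1),np.median(s[:,2]))
    q=w.reshape(-1,3); m=(q[:,2]>10)&(q[:,2]<25)&(np.hypot(*(q[:,:2]-K).T)<260)
    img=np.zeros(m.shape,np.uint8); img[m]=255; img=img.reshape(420,560)
    nl,l,st,ce=cv2.connectedComponentsWithStats(img)
    j=1+np.argmax(st[1:,4]); pts=w[l==j][:,:2].astype(np.float32)
    print(cv2.minAreaRect(pts))
    t=w[(w[...,2]>80)&(w[...,2]<92)]
    t=t[(np.hypot(*(t[:,:2]-K).T)<160)&(np.hypot(*(t[:,:2]-K).T)>60)]
    print(len(t), t.mean(0))
    z=w[...,2]; u,v=k; print(z[v-10:v+30:3,u-12:u+13:3].round(0))
E
```

```text
scene knob 240 [474.6 -49.1 115.1] [471.6 -47.8] [449.8 -68.9 106.3] [493.4 -26.7 119.6] 115.59820301433052
scene ind 92 [504.2  14.7  56.4] [503.3  16.2] [489.6   2.1  50.2] [517.   30.3  63.8] 56.309255562531746
((511.9607238769531, 33.89183044433594), (320.63739013671875, 122.6248550415039), 64.17534637451172)
360 [ 402.73645661 -145.62130271   86.08213029]
[[  1.   1.   1.  -2.   3.   1.   0.   3.   3.]
 [  1.   3.   0. 115. 117. 117.  -1.   2.   2.]
 [  5.  -0. 114. 114. 117. 117. 114.   4.   4.]
 [  3. 114. 116. 116. 117. 117. 114. 109.  -0.]
 [  5. 113. 116. 118. 116. 115. 116.  19.  19.]
 [  2.   4. 113. 115. 116. 110. 105.  72.  18.]
 [  2.  -1.  78.  78.  86.  86.  79.  77.  16.]
 [  3.  14.  78.  76.  77.  77.  75.  76.  66.]
 [ 16.  17.  77.  78.  75.  75.  77.  74.  59.]
 [ 16.  19.  66.  71.  76.  74.  72.  66.  56.]
 [ 18.  15.  55.  59.  62.  64.  61.  55.  40.]
 [ 18.  17.  25.  52.  53.  54.  51.  41.  35.]
 [ 16.  15.  24.  35.  37.  40.  39.  36.  28.]
 [ 17.  18.  26.  25.  24.  29.  27.  25.  24.]]
top knob 295 [471.7 -43.8 114.9] [472.  -43.8] [450.4 -64.2 106.
[... 266 characters left out ...]
154.16113893   85.1681405 ]
[[ 20.  16.  27.  21. 109.  15.  14.  17.  17.]
 [ 12.  25. 115. 115. 114. 116. 113.  11.  14.]
 [ 27. 114. 114. 114. 112. 118. 121.  15.  15.]
 [ 75. 115. 118. 119. 116. 115. 117.  18.  17.]
 [ 72. 118. 115. 117. 117. 116. 115.  15.  18.]
 [ 60.  75. 114. 115. 116. 114. 119.  15.  14.]
 [ 32.  77.  76. 118. 114. 115.  25.  21.  13.]
 [ 23.  29.  63.  76.  75.  23.  12.  18.  16.]
 [ 17.  20.  19.  28.  22.  18.  19.  16.  17.]
 [ 17.  15.  19.  18.  16.  15.  17.  19.  17.]
 [ 19.  13.  18.  19.  15.  21.  15.  14.  16.]
 [ 13.  12.  13.  17.  18.  17.  19.  23.  10.]
 [ 18.  13.  19.  15.  16.  16.   9.  20.  12.]
 [  2.   0.  19.  17.  13.  18.  16.  18.  18.]]
```

Run:
```python
import cv2,numpy as np
a=np.load("scene0.npz")["image"][180:270,120:320]; b=np.load("top0.npz")["image"][190:310,220:400]
cv2.imwrite("pics/cs.png",cv2.resize(a,None,fx=4,fy=4,interpolation=2)); cv2.imwrite("pics/ct.png",cv2.resize(b,None,fx=4,fy=4,interpolation=2))
```

```text
(no output)
```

View pics/cs.png

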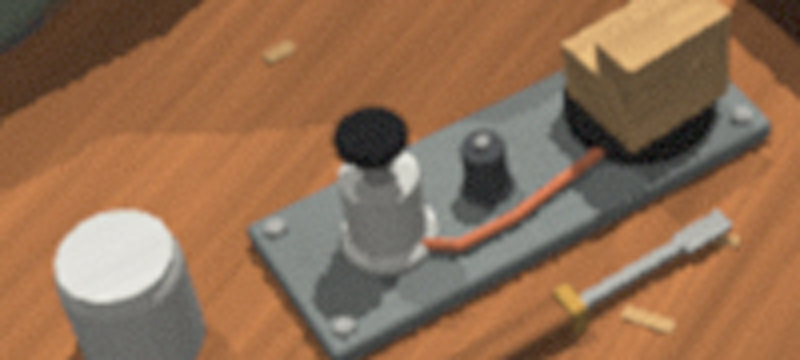

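View pics/ct.png

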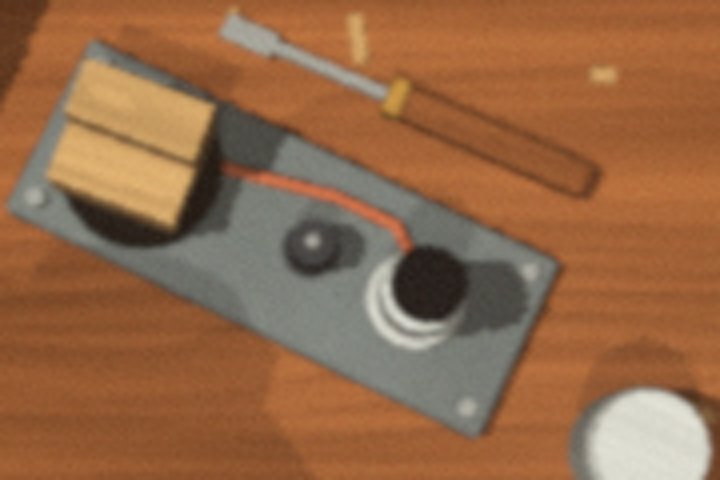

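The two cameras agree: the knob is at about (472,-46), and the plate fit puts it at (472.6,-46), with y axis about 64°. The pin is about 70 mm away at (503,17). I'll close the fingers, move above the knob and do one guarded stroke.

Run:
```python
from workcell import *
import numpy as np,cv2
a=np.deg2rad(64); s=read_state()
best=None
for sg in(1,-1):
    x=sg*np.array([np.sin(a),-np.cos(a),0]); z=np.array([0,0,-1.]); R=np.stack([x,np.cross(z,x),z],1)
    q=inverse_kinematics([472,-45.5,200],R); print(sg,None if q is None else np.round(q,2))
    if q is not None:
        d=np.abs(q-s["qpos"]).max()
        if best is None or d<best[0]: best=(d,R)
R=best[1]; np.save("R.npy",R)
clamp(); movep([472,-45.5,210],R); s=read_state(); print(s["time"],s["eef_pos"],s["finger_gap"],s["ft_force"])
movel([472,-45.5,125]); s=read_state(); print(s["time"],s["eef_pos"],s["ft_force"])
for n in("scene","top"):
    c=camera(n); im=c["image"]; im=im[120:280,120:340] if n=="scene" else im[150:310,180:400]
    cv2.imwrite(f"pics/{n}1.png",cv2.resize(im,None,fx=3,fy=3,interpolation=2))
```

```text
1 [-0.55  0.4   0.67  2.04 -0.34  0.81 -0.13]
-1 [ 0.88  0.62 -1.27  1.98  0.69  1.07  1.99]
3.3333 [472.2416251  -44.71657982 209.95081158] -0.13032665660527998 [-0.21635597 -0.2631355  -0.39454929]
4.05 [472.30491856 -45.62543587 125.52023548] [-0.45380124  0.62093398 -0.13550887]
```

View pics/scene1.png

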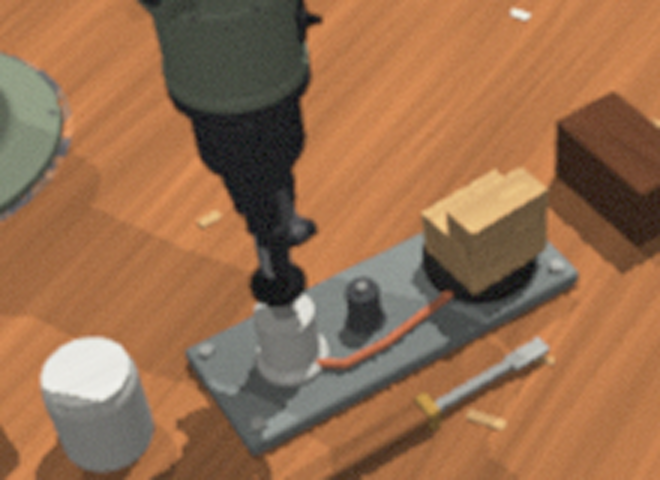

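View pics/top1.png

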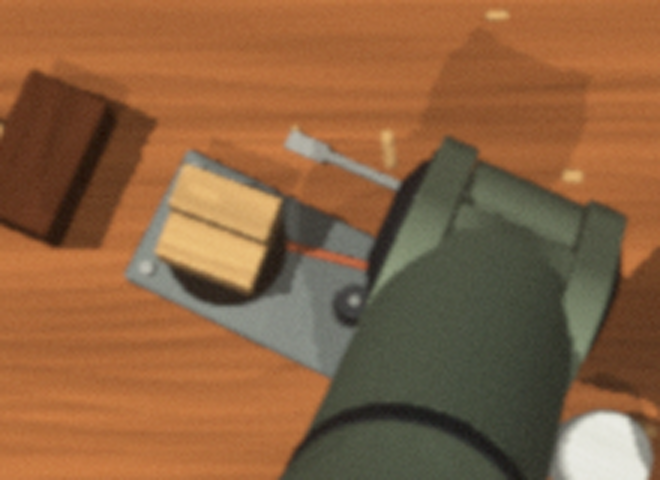

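In the scene view the fingertips sit centred over the knob (crop 277,275). The pin at (362,288) is clear of them and visible. Now the first stroke.

```bash
cat > st.py <<'E'
from workcell import *
from h import *
def stroke():
    g=movel([472,-45.5,99],max_speed=45,guard=14); s=read_state(); print("down",g,s["time"],s["eef_pos"].round(1),s["ft_force"].round(1))
    movel([472,-45.5,123],max_speed=80); wait(0.35); s=read_state(); print("up",s["time"],s["eef_pos"].round(1),s["ft_force"].round(1))
def look(tag):
    c=camera("scene"); w=cloud(c)
    m=(np.hypot(w[...,0]-503,w[...,1]-17)<12); z=w[...,2][m]; print("pin top z",np.sort(z)[-6:].round(0))
    cv2.imwrite(f"pics/{tag}.png",cv2.resize(c["image"][170:270,180:310],None,fx=5,fy=5,interpolation=2))
E
python3 - <<'E'
from st import *
look("s1a"); stroke(); look("s1b")
E
```

```text
pin top z [61. 61. 63. 63. 64. 64.]
down True 4.7167 [472.5 -45.3 102. ] [-1.4  2.7 14.7]
up 5.475 [471.9 -45.5 122.8] [ 0.4  0.1 -0.4]
pin top z [74. 74. 74. 74. 75. 76.]
```

View pics/s1b.png

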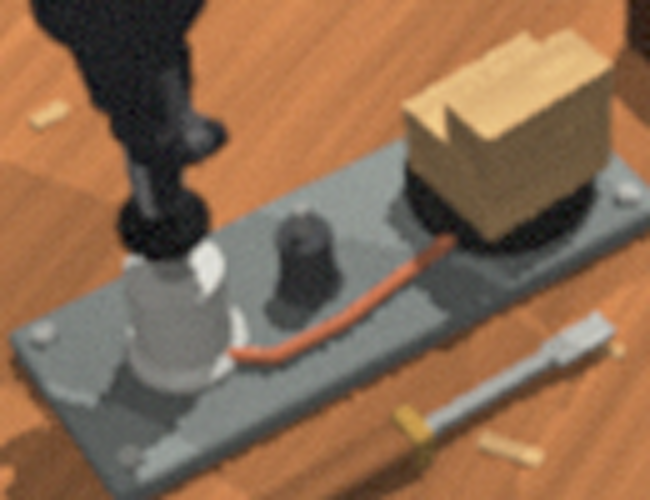

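The first stroke went to the stop, and the pin in the crop at (303,210) rose from about 63 to 75 mm. Extra strokes do no harm, so I'll do five more, looking after each one.

Run:
```python
from st import *
for i in range(5): stroke(); look(f"s{i+2}b")
```

```text
down True 6.0083 [472.4 -45.5 102. ] [-2.2  1.8 16.9]
up 6.7667 [471.9 -45.5 122.8] [ 0.5 -0.6  1.3]
pin top z [81. 82. 83. 83. 84. 85.]
down True 7.3 [472.5 -45.5 102. ] [-1.8  3.4 17.2]
up 8.0583 [471.9 -45.5 122.7] [0.1 0.4 0.5]
pin top z [90. 90. 90. 91. 91. 92.]
down True 8.5917 [472.4 -45.5 102. ] [-2.   2.1 16.9]
up 9.35 [471.9 -45.5 122.7] [-0.  -0.4  0.5]
pin top z [ 98.  98.  99.  99. 100. 101.]
down True 9.8833 [472.4 -45.5 102. ] [-1.3  2.1 17.4]
up 10.6417 [471.9 -45.5 122.7] [0.3 0.2 0.2]
pin top z [ 98.  98.  99.  99. 100. 100.]
down True 11.175 [472.4 -45.5 102. ] [-2.8  0.2 16.3]
up 11.9333 [471.9 -45.5 122.7] [ 0.2 -0.1 -0.5]
pin top z [ 98.  99. 100. 100. 100. 101.]
```

View pics/s6b.png

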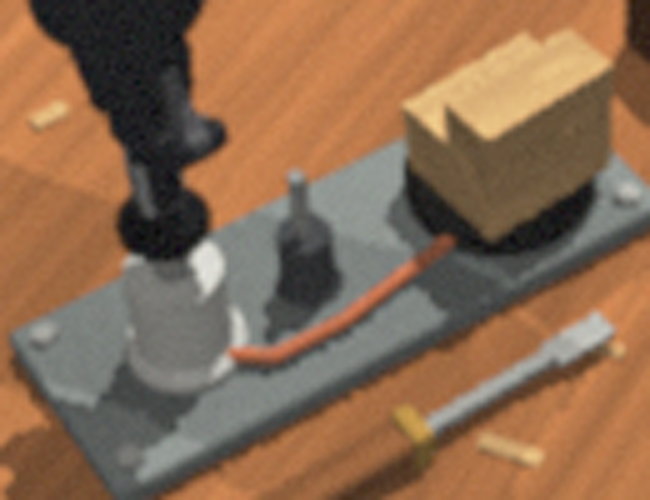

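The pin at crop (297,175) has levelled off at its end, about 98–100 mm by the camera, and the last two strokes added nothing. I'll lift clear, check the knob and hand in.

Run:
```python
from st import *
movel([472,-45.5,230]); wait(0.3)
look("end")
c=camera("scene"); w=cloud(c); m=np.hypot(w[...,0]-472,w[...,1]+45.5)<15; z=w[...,2][m]; z=z[z<130]
print("knob",np.median(z[z>95]), "moved px", )
s=read_state(); print(s["time"],s["eef_pos"],s["ft_force"])
w0=cloud(np.load("scene0.npz"))
d=np.abs(c["range_z"]-np.load("scene0.npz")["range_z"]); 
for n,(u,v) in dict(blank=(282,197),mallet=(328,175),tin=(153,255),gouge=(250,265)).items(): print(n,np.median(d[v-12:v+12,u-15:u+15]), (d[v-12:v+12,u-15:u+15]>15).sum())
finish_job()
```

```text
pin top z [ 97.  97.  98.  99.  99. 101.]
knob 116.49971201971914 moved px
13.25 [471.92112685 -45.56033474 229.78704547] [-0.09228946  0.58501486 -0.18655691]
blank 2.157959 5
mallet 2.2723389 6
tin 2.0422974 8
gouge 1.9101562 5
the job is handed in; nothing more can be done
```

View pics/end.png

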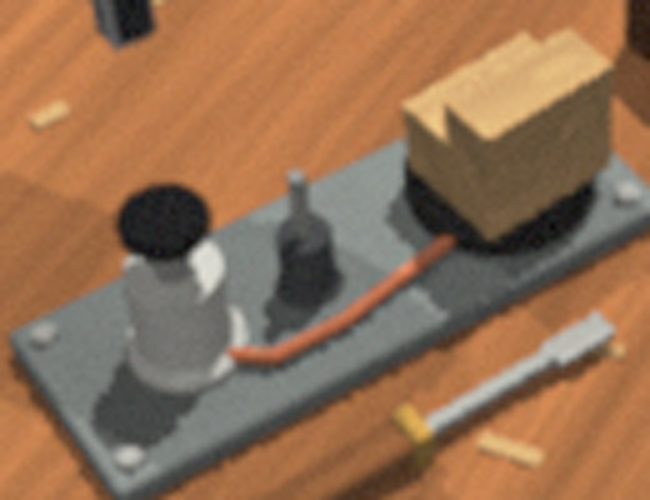

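The indicator pin now stands fully out and the knob is back up. I pressed the knob six times with closed fingertips, each time to about 13 mm (its stop) at 15–17 N, letting it spring fully up in between.

- **Pin:** by the camera its tip rose from about 63 to 75, 84, 91 and then 99 mm. It stayed there for strokes 5 and 6; fully out is 97 mm, and the camera reads about 2 mm high.
- **Knob:** its top reads 116 mm with the arm clear at z = 230 mm and no force on the tool; up is 115 mm.
- **Other objects:** the blank, mallet, tin and gouge show no change in the depth images beyond about 2 mm of noise.

I handed the job in at 13.3 s, and no check failed or disagreed.

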